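# Lay a breakfast tray for two at the bakery counter

## Robot

A 6-joint arm with a two-finger parallel gripper is mounted at the origin on the work surface. World frame = base frame: x ahead of the robot, y to its left, z up, the work surface at z = 0. Lengths are in mm, angles in degrees, forces in N, time in s.
With the tool pointing down it reaches from about 350 to 850 mm from the base axis. Payload 8.1 kg.
Tool frame: the origin (TCP) lies at the very end of the fingers, on their centre line; the grasp point (between the pads) lies 19 mm behind it; z points along the fingers, y is the line along which they close (so a half turn about z gives the same grasp; the last joint's range is limited). The gripper opens to 85 mm and grips with 20 to 120 N. Pads are 22 mm wide; open, the fingers measure 114 mm over their backs; the gripper's body (76 mm by 85 mm) begins 54 mm behind the grasp point. The pads swing forward as they close: fully open they stand 13 mm farther back than shut.
Start: joints at [65.409, 7.471, 85.268, -0, 87.261, -4.893], TCP at [202.219, 564.901, 231.292] pointing down, gripper open.
Joint ranges: [-169.43, 169.43], [-51.17, 129.36], [1.28, 143.12], [-76.62, 256.62], [0, 156.53], [-152.29, 152.29]. Speed limits (degrees/s): [136.94, 136.94, 159.86, 180, 180, 180].

## Interface

Orientations are given as [roll, pitch, yaw] about the fixed x, y, z axes, in that order (R = Rz(yaw) Ry(pitch) Rx(roll)).
In Python, from bench import status, viewer, job gives the robot as it stands.
- The arm moves only by the tool arm_command, never from a script. Its argument "targets" is a list that holds one entry, the list of rows, each a list of 7 numbers: the shift along the world's x, y, z in m, then the turn, a rotation vector about the world's x, y, z in rad, then the opening, from -1 (shut) to 1 (fully open). In form: [[[dx, dy, dz, rx, ry, rz, gripper], ...]]. A call has 1 to 10 rows; each row shifts and turns the commanded pose from where the row before left it; what a row does not reach is not made up. A row lasts 1/8 s, in which the tool goes at most 62.5 mm and 10.7 degrees, less where a joint would pass 70% of its speed; a pose out of reach is approached as far as the arm can. A call with a gripper value outside its range is refused whole. The fingers move at their own pace and stop on an object; "force" is the grip in N (left out, the last holds). Time passes only in rows, so rows that do not move let the fingers close. It gives the time, the measured TCP pose, the force, the opening and the grip force at its end, in the units of the state.
- status.sense(): the state, without advancing time (a new reading comes with each control period).
- viewer.snapshot(name): name is "scene" or "top"; returns the picture (400x640x3 uint8, red, green, blue); there is no depth.
- viewer.camera_model(name): a dict with "vertical_fov" (degrees; the focal length in pixels is half the picture's height over the tangent of half this angle, whatever the lens; pixels are square), "cx", "cy" (the principal point, pixels), "k1" (the pictures are not rectified: a ray, as slopes to the right and down, at radius r is drawn at 1 + k1 r^2 times it, then the intrinsics apply), "xyz" and "attitude" of the camera in the world. Camera axes: x right, y down, z forward; pixel columns grow to the right and rows downward; lengths in mm; the calibration is good to about 2 mm. A picture is of the moment at which its call begins. camera_model takes no time and is no camera call.
- job.hand_in(): hands the job in; it is judged then, once.
The state is a dict: "time": time; "joint_pos": joint angles; "qd": joint speeds; "joint_efforts": joint torques, N m; "tool_pos": TCP position; "tcp_rot": TCP orientation; "ft_force": force on the tool from outside, world axes, zero at the start; "wrist_torque": the same for the moment, N m; "finger_gap": finger opening in mm; "grip_force": force on a finger pad.
Only numpy, scipy, OpenCV 4.12 (cv2) and the standard library are available. Lean on these libraries where they do the work, as an engineer would, in place of code of your own. Each camera call takes 0.05 s, during which the arm holds its last target. There are 200 camera calls.

## Task

Lay the breakfast tray, with left, right, front and behind as seen from the robot's long side of the tray: put the round cork coaster midway between the centres of the two plates and stand the milk jug centrally on top of it; set the egg cup straight behind the small plate and the jam jar straight behind the large plate, each about 15 mm clear of the plate's rim; then stand the salt shaker midway between the egg cup and the jam jar. Everything stands upright on the tray, let go, and the sugar tin and the coffee mug stay where they are.

Things in the scene. Friction and masses are not known exactly. Their poses are not given: they have to be found in the camera images.
- tray: Fixed wooden serving tray, 250 mm (its x) by 390 mm (its y), floor 6 mm thick, all round a rim 8 mm wide and 14 mm high (8 mm above the tray's floor). Origin: centre of its underside, on the table. Its +x points away from the robot (this is 'behind'), its +y to the left; turned up to 0.25 rad either way from the robot's axes. It cannot move.
- large_plate: Larger white plate, 124 mm across, 14 mm high, fixed on the tray's floor. Origin: centre of its underside. Its axes are parallel to the tray's. It lies 45 mm in front of the tray's middle (tray x = -45 mm) and 108 mm to the left or to the right of it; the small plate has the other side, so the plates' centres are 216 mm apart.
- small_plate: Smaller white plate, 90 mm across, 14 mm high, fixed on the tray's floor, on the other side of the tray from the large plate. Origin: centre of its underside. Its axes are parallel to the tray's.
- coaster: Loose round cork coaster, a disc 60 mm across and 12 mm thick. Starts flat on the table right of the tray. Origin: centre of its underside. 
- milk_jug: Loose small steel milk jug, round, 58 mm across its body (52 mm at the foot) and 72 mm high, open at the top. A wire handle stands out to its -x (49 mm from its axis, between 17 and 63 mm height), a small spout at the rim to its +x (about 37 mm from its axis). At the start its +x is within 0.5 rad of the robot's x. Grip the body across its y. Origin: centre of its underside. 
- egg_cup: Loose white ceramic egg cup, 62 mm high: foot 42 mm across, thin stem, cup 46 mm across between 40 and 62 mm height. Origin: centre of its underside. 
- jam_jar: Loose amber glass jam jar with a steel lid and a paper band, 52 mm across and 58 mm high. Origin: centre of its underside. 
- salt_shaker: Loose slim glass salt shaker with a domed steel cap, 34 mm across (cap 35 mm) and 80 mm high. Origin: centre of its underside. 
- sugar_tin: Bystander: plain grey tin, 72 mm across, 85 mm high, standing beyond the loose things and the tray. Leave alone. Origin: centre of its underside. 
- coffee_mug: Bystander: blue mug, 84 mm across, 90 mm high, with a handle, standing left of the tray. Leave alone. Origin: centre of its underside. 

How it is judged (in metres and radians):
At the end, for the whole second after the job is handed in: Coaster 93-123 mm from both plates' centres, within 15 mm of their line; jug on it within 10 mm; egg cup 3-31 mm and jar 2-30 mm behind their plates' rims, within 15 mm sideways; shaker 88-130 mm from both, 74-115 mm behind the plates' line; all upright (0.1 rad), on the tray, at rest (x of coaster in the frame of large_plate between -0.015 and 0.015 m and horizontal distance between coaster and large_plate between 0.093 and 0.123 m and horizontal distance between coaster and small_plate between 0.093 and 0.123 m and horizontal distance between milk_jug and coaster below 0.01 m and z of milk_jug in the frame of coaster between 0.009 and 0.015 m and x of egg_cup in the frame of small_plate between 0.071 and 0.099 m and y of egg_cup in the frame of small_plate between -0.015 and 0.015 m and x of jam_jar in the frame of large_plate between 0.09 and 0.118 m and y of jam_jar in the frame of large_plate between -0.015 and 0.015 m and horizontal distance between salt_shaker and egg_cup between 0.088 and 0.13 m and horizontal distance between salt_shaker and jam_jar between 0.088 and 0.13 m and x of salt_shaker in the frame of large_plate between 0.074 and 0.115 m and z of coaster in the frame of tray between 0.003 and 0.009 m and angle between each of coaster, milk_jug, egg_cup, jam_jar, salt_shaker's own z axis and vertical below 0.1 rad and linear speed of each of coaster, milk_jug, egg_cup, jam_jar, salt_shaker below 0.02 m/s and angular speed of each of coaster, milk_jug, egg_cup, jam_jar, salt_shaker below 0.2 rad/s and z of egg_cup in the frame of tray between 0.003 and 0.009 m and z of jam_jar in the frame of tray between 0.003 and 0.009 m and z of salt_shaker in the frame of tray between 0.003 and 0.009 m); the robot touches nothing.
It fails at once if The sugar tin is disturbed (moved more than 20 mm) (distance of sugar_tin from where it was at the start of the episode above 0.02 m).
It fails at once if The coffee mug is disturbed (moved more than 20 mm) (distance of coffee_mug from where it was at the start of the episode above 0.02 m).
It also fails if it takes over 136 s, if anything falls off the work surface, if the arm or the gripper's body presses on something with over 40 N, if the wrist force passes 120 N, or if a joint passes its speed limit or range.

## Working session

There is one attempt and no reset: what is moved stays moved. The work goes in short steps, Python scripts to look and compute and a tool call to move; the robot and the scene stay as the last step left them, time stands still between calls to the robot, and variables do not carry over. Pictures are saved under pics/ and viewed, at most 14 in all, crops included, and the job is handed in when it is done.

Besides the shell and the picture viewer there is one more tool, called after "Emit:" as name([rows], argument=value, ...), one row to a line, values as JSON. arm_command: Moves the arm, as the interface text tells. Its arguments: {"type":"object","properties":{"targets":{"type":"array"},"force":{"type":"number"}},"required":["targets"]}

```bash
mkdir -p pics; ls
python3 - <<'E'
from bench import status, viewer
import cv2
s=status.sense();print(s)
for n in("top","scene"):
    print(n,viewer.camera_model(n));cv2.imwrite(f"pics/{n}0.png",viewer.snapshot(n)[:,:,::-1])
E
```

```text
pics
{'time': 0.0, 'joint_pos': array([ 6.54080453e+01,  7.51643887e+00,  8.53300865e+01,  2.28152026e-03,
        8.72617937e+01, -4.89345055e+00]), 'qd': array([-0.03121026, -0.07895541, -0.00174192, -0.05928773,  0.03236315,
       -0.04517696]), 'joint_efforts': array([-1.97176327e-03, -5.69399464e+01, -5.00542116e+01, -4.39092437e-04,
        1.52065273e-02,  4.42348187e-05]), 'tool_pos': array([201.97863293, 564.3898161 , 230.22282902]), 'tcp_rot': array([-1.79892270e+02, -1.15103384e-02,  1.60301374e+02]), 'ft_force': array([-0.50879234, -0.12839262,  0.05876412]), 'wrist_torque': array([-0.00604955,  0.01260943, -0.00283137]), 'grip_force': 0.0, 'finger_gap': 85.43865380804469}
top {'vertical_fov': 47.90728543345986, 'cx': 316.2299820869823, 'cy': 192.95493574116134, 'k1': -0.12462901991672082, 'xyz': array([ 520.20232427,   74.95328638, 1153.24205653]), 'attitude': array([-176.03614646,   -0.67209695,  -90.46558047])}
scene {'vertical_fov': 46.634598909799365, 'cx': 315.77199815473, 'cy': 199.01964334929428, 'k1': 0.041937231528780976, 'xyz': array([1498.87614522,  560.42608369,  754.87774796]), 'attitude': array([-124.84704529,   -0.64241917,  120.50102212])}
```

View pics/top0.png

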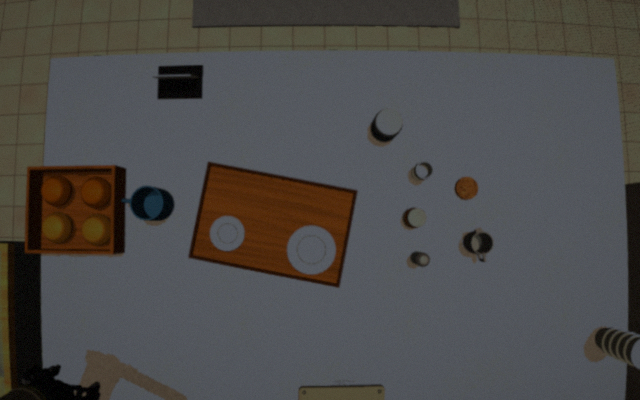

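View pics/scene0.png

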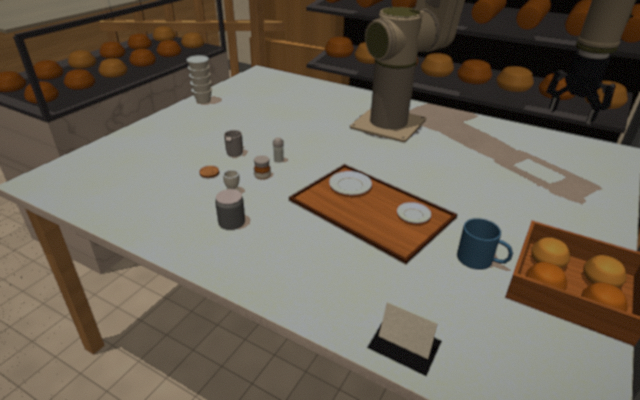

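The top view shows the tray at (275,225), with the small plate at (227,233) and the large one at (312,249). The loose things are the coaster (466,187), egg cup (422,171), jar (415,217), shaker (420,259) and jug (478,242), with the tin at (387,123). I'll enlarge both areas.

```bash
cat > h.py <<'E'
import numpy as np, cv2
from bench import viewer
from scipy.spatial.transform import Rotation as R
M={n:viewer.camera_model(n) for n in("top","scene")}
def par(n):
    m=M[n];f=200/np.tan(np.radians(m["vertical_fov"]/2))
    K=np.array([[f,0,m["cx"]],[0,f,m["cy"]],[0,0,1.]]);D=np.array([m["k1"],0,0,0.])
    return K,D,R.from_euler("xyz",m["attitude"],degrees=True).as_matrix(),m["xyz"]
def w(n,uv,z):
    K,D,r,c=par(n);p=cv2.undistortPoints(np.array(uv,float).reshape(-1,1,2),K,D).reshape(-1,2)
    d=np.c_[p,np.ones(len(p))]@r.T
    return (c+d*((z-c[2])/d[:,2])[:,None])
def px(n,P):
    K,D,r,c=par(n);P=np.array(P,float).reshape(-1,3)
    return cv2.projectPoints(P,cv2.Rodrigues(r.T)[0],-r.T@c,K,D)[0].reshape(-1,2)
def crop(n,x0,y0,x1,y1,s,f,gamma=.6,circ=()):
    im=viewer.snapshot(n)[:,:,::-1]
    im=cv2.resize(im[y0:y1,x0:x1],None,fx=s,fy=s,interpolation=cv2.INTER_CUBIC)
    im=(255*(im/255.)**gamma).astype(np.uint8)
    for (x,y,z,rad) in circ:
        a=np.linspace(0,2*np.pi,60)
        q=px(n,np.c_[x+rad*np.cos(a),y+rad*np.sin(a),z+0*a])
        q=((q-[x0,y0]+.5)*s-.5)
        cv2.polylines(im,[np.round(q*16).astype(np.int32)],True,(0,255,0),1,cv2.LINE_AA,4)
    for u in range(-(-x0//20)*20,x1,20): cv2.putText(im,str(u),((u-x0)*s,9),0,.35,(0,0,255));cv2.line(im,((u-x0)*s,0),((u-x0)*s,4),(0,0,255))
    for v in range(-(-y0//20)*20,y1,20): cv2.putText(im,str(v),(4,(v-y0)*s),0,.35,(0,0,255));cv2.line(im,(0,(v-y0)*s),(4,(v-y0)*s),(0,0,255))
    cv2.imwrite(f"pics/{f}.png",im)
E
python3 - <<'E'
from h import *
# plate fit guess, loose guess
pl=w("top",[[227,233],[312,249]],20);print(pl)
lo={}
for n,uv,z,r,k in[("coaster",(466,187),12,30,0),("egg",(423,171),62,23,0),("jar",(415,217),58,26,0),("salt",(421,259),80,17,0),("jug",(477,242),72,29,0)]:
    p=w("top",[uv],z)[0];lo[n]=p;print(n,p.round(1))
crop("top",370,140,510,280,4,"loose",circ=[(*lo["coaster"][:2],12,30),(*lo["egg"][:2],62,23),(*lo["jar"][:2],58,26),(*lo["jug"][:2],72,29),(*lo["salt"][:2],65,17)])
crop("top",180,150,370,295,4,"tray",circ=[(*pl[0][:2],20,45),(*pl[1][:2],20,62)])
E
```

```text
[[499.23031469 286.45131171  20.        ]
 [457.89296341  72.76868443  20.        ]]
coaster [ 611.8 -327.2   12. ]
egg [ 648.  -201.9   62. ]
jar [ 535.1 -180.2   58. ]
salt [ 434.1 -187.9   80. ]
jug [ 472.  -330.2   72. ]
```

View pics/loose.png

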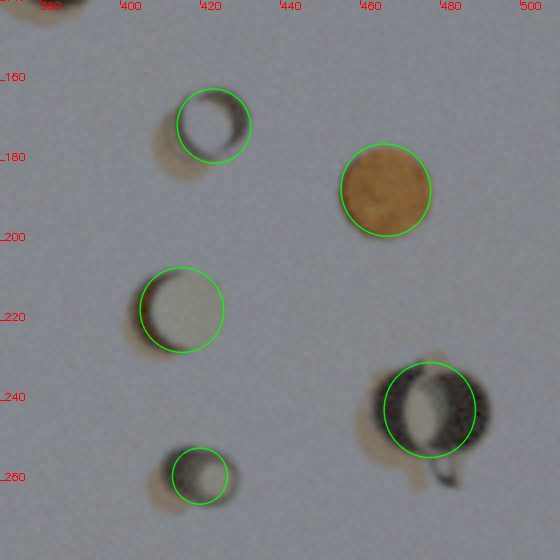

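View pics/tray.png

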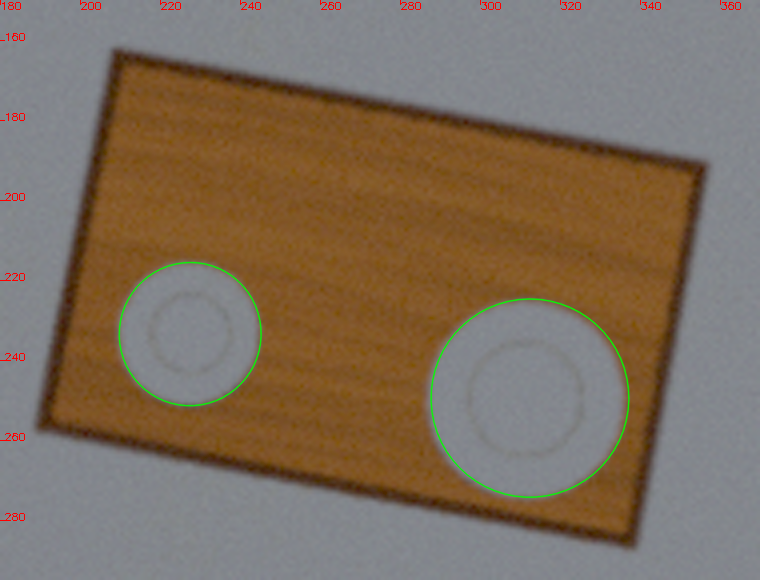

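Both plates fit the circles well, and the coaster, egg cup and jar are good too. The shaker cap (col ~421.7) and jug rim (~481) lie further right than I guessed, so I'll check refined positions with model circles in both views.

Run:
```python
from h import *
j=w("top",[(481,242.2)],68)[0];s=w("top",[(421.7,259)],65)[0]
e=(648,-201.9);c=(611.8,-327.2);ja=(535.5,-182)
print("jug",j.round(1),"salt",s.round(1))
print("handle",w("top",[(482.3,261)],50).round(1),"spout",w("top",[(477.5,229.5)],70).round(1))
P=np.array([458,72.5]);Q=np.array([499,286.5]);d=(Q-P)/np.linalg.norm(Q-P);x=np.array([d[1],-d[0]]);m=(P+Q)/2
print("yaw",np.degrees(np.arctan2(x[1],x[0])),np.linalg.norm(Q-P))
P=m-108*d;Q=m+108*d
T=dict(coaster=m,jug=m,egg=Q+x*85,jar=P+x*104,salt=(Q+P+x*189)/2)
for k,v in T.items():print(k,v.round(1))
circ=[(*j[:2],0,26),(*j[:2],36,29),(*j[:2],72,29),(*s[:2],0,17),(*s[:2],65,17.5),(*e,62,23),(*e,0,21),(*ja,58,26),(*ja,0,26),(*c,12,30)]
crop("top",370,140,510,280,4,"loose2",circ=circ)
crop("scene",185,115,305,245,5,"scene2",circ=circ)
a=cv2.imread("pics/loose2.png");b=cv2.imread("pics/scene2.png")
```

```text
jug [ 471.2 -341.9   68. ] salt [ 432.8 -193.3   65. ]
handle [[ 423.5 -351.2   50. ]] spout [[ 502.5 -333.    70. ]]
yaw -10.845800398162675 217.89217516927954
coaster [478.5 179.5]
jug [478.5 179.5]
egg [582.3 269.6]
jar [560.3  53.9]
salt [571.3 161.7]
```

View pics/loose2.png

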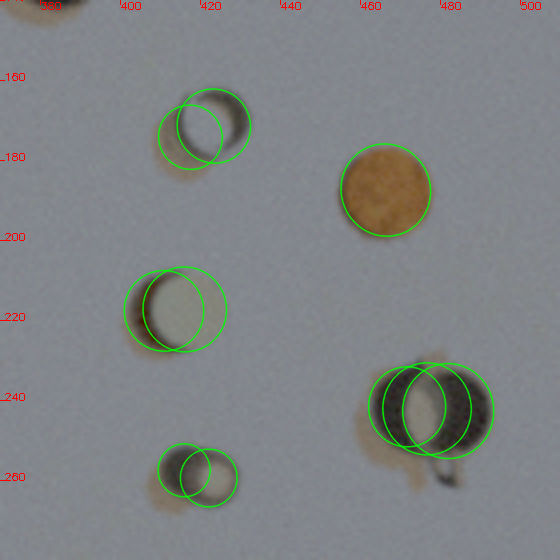

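View pics/scene2.png

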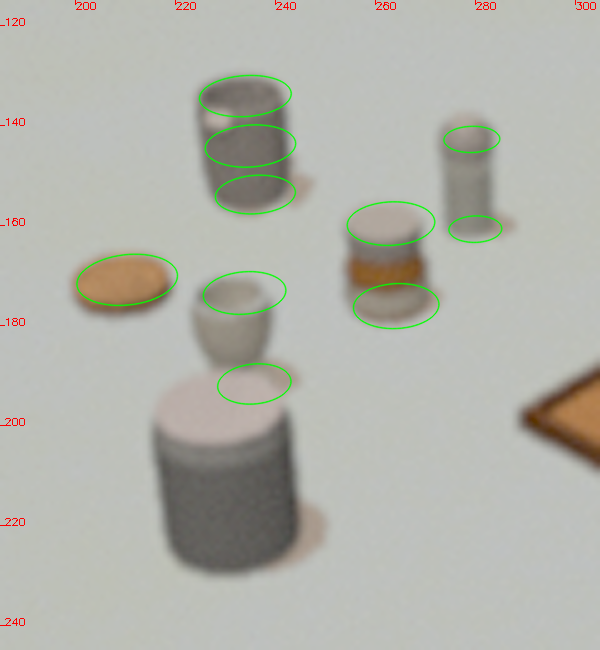

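In the scene view the model circles sit a uniform ~1 px right, within the calibration, and ~2 px right for the egg cup. Heading for the coaster, closing along the tray's x.

Emit:
arm_command([
  [[0.0256, -0.0557, 0, 0, 0, -0.0885, 1], [0.0256, -0.0557, 0, 0, 0, -0.0885, 1], [0.0256, -0.0557, 0, 0, 0, -0.0885, 1], [0.0256, -0.0557, 0, 0, 0, -0.0885, 1], [0.0256, -0.0557, 0, 0, 0, -0.0885, 1], [0.0256, -0.0557, 0, 0, 0, -0.0885, 1], [0.0256, -0.0557, 0, 0, 0, -0.0885, 1], [0.0256, -0.0557, 0, 0, 0, -0.0885, 1]],
])

```text
time: 1.3
tool_pos: [407.6, 117.5, 231.7]
tcp_rot: [179.9, 0.0, 119.6]
ft_force: [1.1, 0.8, 0.5]
finger_gap: 85.3
grip_force: 0.0
```

Emit:
arm_command([
  [[0.0256, -0.0557, 0, 0, 0, -0.0885, 1], [0.0256, -0.0557, 0, 0, 0, -0.0885, 1], [0.0256, -0.0557, 0, 0, 0, -0.0885, 1], [0.0256, -0.0557, 0, 0, 0, -0.0885, 1], [0.0256, -0.0557, 0, 0, 0, -0.0885, 1], [0.0256, -0.0557, 0, 0, 0, -0.0885, 1], [0.0256, -0.0557, 0, 0, 0, -0.0885, 1], [0.0256, -0.0557, 0, 0, 0, -0.0885, 1], [0, 0, 0, 0, 0, 0, 1], [0, 0, 0, 0, 0, 0, 1]],
])

```text
time: 2.55
tool_pos: [611.6, -326.1, 230.5]
tcp_rot: [-179.9, -0.1, 79.2]
ft_force: [0.9, -0.0, 0.4]
finger_gap: 85.4
grip_force: 0.0
```

Emit:
arm_command([
  [[0, -0.001, -0.055, 0, 0, 0, 0.75], [0, 0, -0.055, 0, 0, 0, 0.75], [0, 0, -0.055, 0, 0, 0, 0.75], [0, 0, -0.045, 0, 0, 0, 0.75], [0, 0, -0.012, 0, 0, 0, 0.75], [0, 0, 0, 0, 0, 0, 0.75], [0, 0, 0, 0, 0, 0, 0.75]],
])

```text
time: 3.42
tool_pos: [613.9, -328.2, 13.0]
tcp_rot: [179.7, 0.1, 79.2]
ft_force: [0.2, 0.4, -0.8]
finger_gap: 75.2
grip_force: 0.0
```

Run:
```python
from h import *
crop("top",400,120,540,260,4,"coast")
crop("scene",140,80,290,200,4,"coasts")
a=cv2.imread("pics/coast.png");b=cv2.imread("pics/coasts.png")
cv2.imwrite("pics/cc.png",cv2.resize(np.hstack([a[:480],b]),(800,331)))
```

```text
(no output)
```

View pics/coasts.png

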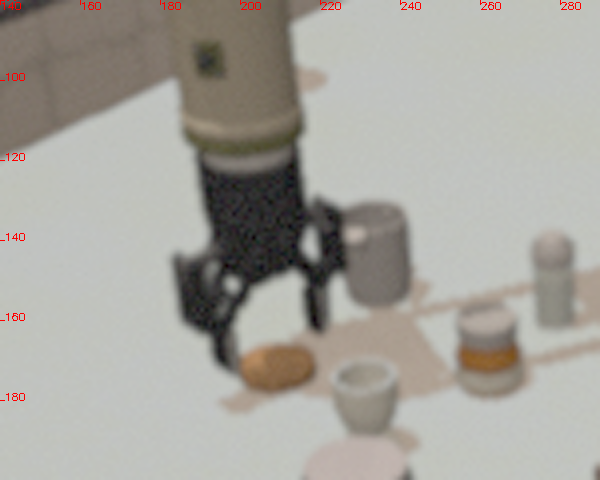

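The open fingers (tips ~(198,172) and (217,162)) straddle the coaster (206,172). Going down, then closing gently.

Emit:
arm_command([
  [[-0.002, 0.001, -0.005, 0, 0, 0, 0.65], [0, 0, -0.005, 0, 0, 0, 0.6], [0, 0, -0.002, 0, 0, 0, 0.55], [0, 0, 0, 0, 0, 0, 0.55], [0, 0, 0, 0, 0, 0, 0.55]],
])

```text
time: 4.15
tool_pos: [609.9, -326.3, -2.7]
tcp_rot: [180.0, 0.0, 79.2]
ft_force: [0.1, -0.8, -1.2]
finger_gap: 66.5
grip_force: 0.0
```

Emit:
arm_command([
  [[0, 0, -0.003, 0, 0, 0, 0.5], [0, 0, 0, 0, 0, 0, 0.3], [0, 0, 0, 0, 0, 0, 0.3], [0, 0, 0, 0, 0, 0, 0.3]],
], force=30)

```text
time: 4.65
tool_pos: [610.8, -326.9, -4.6]
tcp_rot: [179.9, 0.0, 79.2]
ft_force: [0.6, 0.2, 5.8]
finger_gap: 58.9
grip_force: 35.6
```

Emit:
arm_command([
  [[0, 0, 0.02, 0, 0, 0, 0.2], [0, 0, 0.04, 0, 0, 0, 0.2], [0, 0, 0.06, 0, 0, 0, 0.2], [-0.0265, 0.0506, 0.02, 0, 0, 0, 0.2], [-0.0265, 0.0506, 0, 0, 0, 0, 0.2], [-0.0265, 0.0506, 0, 0, 0, 0, 0.2], [-0.0265, 0.0506, 0, 0, 0, 0, 0.2], [-0.0265, 0.0506, 0, 0, 0, 0, 0.2]],
])

```text
time: 5.65
tool_pos: [476.4, -71.9, 135.3]
tcp_rot: [179.9, -0.0, 79.2]
ft_force: [0.2, 1.7, -0.2]
finger_gap: 58.9
grip_force: 32.6
```

Emit:
arm_command([
  [[0, 0.0506, 0, 0, 0, 0, 0.2], [0, 0.0506, 0, 0, 0, 0, 0.2], [0, 0.0506, 0, 0, 0, 0, 0.2], [0, 0.0506, 0, 0, 0, 0, 0.2], [0, 0.0506, 0, 0, 0, 0, 0.2], [0, 0, 0, 0, 0, 0, 0.2], [0, 0, 0, 0, 0, 0, 0.2]],
])

```text
time: 6.52
tool_pos: [477.2, 179.6, 134.8]
tcp_rot: [180.0, 0.0, 79.2]
ft_force: [0.2, 0.4, -0.2]
finger_gap: 58.2
grip_force: 32.6
```

Emit:
arm_command([
  [[0.001, 0, -0.05, 0, 0, 0, 0.2], [0, 0, -0.05, 0, 0, 0, 0.2], [0, 0, -0.025, 0, 0, 0, 0.2], [0, 0, -0.005, 0, 0, 0, 0.2], [0, 0, -0.002, 0, 0, 0, 0.2], [0, 0, -0.001, 0, 0, 0, 0.2], [0, 0, 0, 0, 0, 0, 0.2]],
])

```text
time: 7.4
tool_pos: [479.3, 179.9, 2.5]
tcp_rot: [179.9, -0.1, 79.2]
ft_force: [-0.0, -0.4, 0.3]
finger_gap: 58.7
grip_force: 32.6
```

Emit:
arm_command([
  [[0, 0, -0.001, 0, 0, 0, 0.2], [0, 0, -0.0003, 0, 0, 0, 0.2], [0, 0, 0, 0, 0, 0, 0.4], [0, 0, 0, 0, 0, 0, 0.6], [0, 0, 0.001, 0, 0, 0, 0.8], [0, 0, 0.01, 0, 0, 0, 0.8], [0, 0, 0.04, 0, 0, 0, 1], [0, 0, 0.06, 0, 0, 0, 1], [0, 0, 0.03, 0, 0, 0, 1]],
])

```text
time: 8.52
tool_pos: [480.0, 180.2, 145.5]
tcp_rot: [179.7, -0.1, 79.2]
ft_force: [0.3, 1.0, 0.2]
finger_gap: 85.2
grip_force: 0.0
```

Emit:
arm_command([
  [[-0.0008, -0.0522, 0, 0, 0, -0.12, 1], [-0.0008, -0.0522, 0, 0, 0, -0.12, 1], [-0.0008, -0.0522, 0, 0, 0, -0.12, 1], [-0.0008, -0.0522, 0, 0, 0, -0.12, 1], [-0.0008, -0.0522, 0, 0, 0, -0.12, 1], [-0.0008, -0.0522, 0, 0, 0, -0.12, 1], [-0.0008, -0.0522, 0, 0, 0, -0.12, 1], [-0.0008, -0.0522, 0, 0, 0, -0.12, 1], [-0.0008, -0.0522, 0, 0, 0, -0.12, 1], [-0.0008, -0.0522, 0, 0, 0, -0.12, 1]],
])

```text
time: 9.78
tool_pos: [470.2, -344.1, 141.8]
tcp_rot: [180.0, -0.0, 10.2]
ft_force: [0.8, 0.7, 0.8]
finger_gap: 85.5
grip_force: 0.0
```

Run:
```python
from h import *
m=(478.5,179.5)
crop("top",180,150,370,295,4,"tray2",circ=[(*m,18,30)])
```

```text
(no output)
```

View pics/tray2.png

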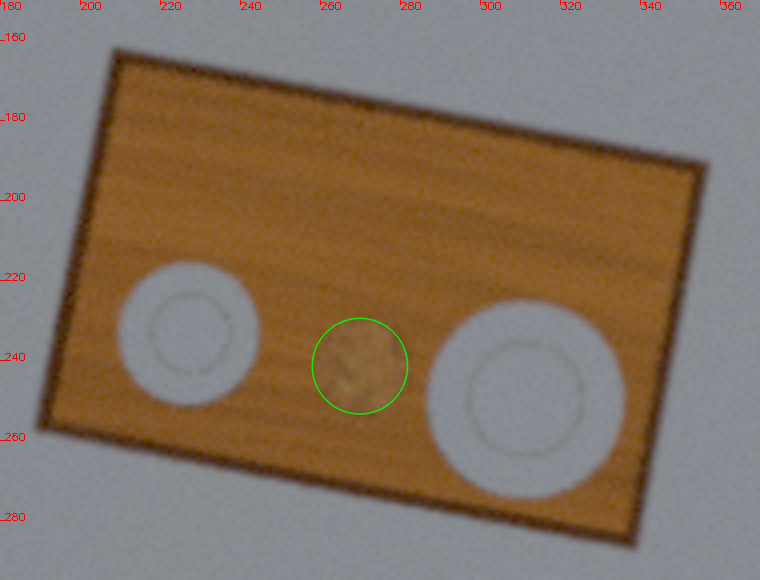

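Coaster lies on the target at (269,241). Now the jug.

Emit:
arm_command([
  [[0.001, 0.001, -0.04, 0, 0, 0, 1], [0, 0, -0.04, 0, 0, 0, 1], [0, 0, -0.03, 0, 0, 0, 1], [0, 0, -0.01, 0, 0, 0, 1], [0, 0, 0, 0, 0, 0, 0.6], [0, 0, 0, 0, 0, 0, 0.3], [0, 0, 0, 0, 0, 0, 0.2], [0, 0, 0, 0, 0, 0, 0.2]],
], force=30)

```text
time: 10.82
tool_pos: [472.5, -342.3, 22.9]
tcp_rot: [179.9, -0.1, 10.4]
ft_force: [-0.1, -0.5, 7.2]
finger_gap: 57.8
grip_force: 32.8
```

Emit:
arm_command([
  [[0, 0, 0.02, 0, 0, 0, 0.1], [0, 0, 0.05, 0, 0, 0, 0.1], [0, 0, 0.05, 0, 0, 0, 0.1], [0.0007, 0.0521, 0.01, 0, 0, 0, 0.1], [0.0007, 0.0521, 0, 0, 0, 0, 0.1], [0.0007, 0.0521, 0, 0, 0, 0, 0.1], [0.0007, 0.0521, 0, 0, 0, 0, 0.1], [0.0007, 0.0521, 0, 0, 0, 0, 0.1]],
])

```text
time: 11.82
tool_pos: [474.7, -79.2, 152.4]
tcp_rot: [180.0, -0.1, 10.4]
ft_force: [0.8, 0.2, -0.7]
finger_gap: 58.1
grip_force: 32.8
```

Emit:
arm_command([
  [[0.0007, 0.0521, 0, 0, 0, 0, 0.1], [0.0007, 0.0521, 0, 0, 0, 0, 0.1], [0.0007, 0.0521, 0, 0, 0, 0, 0.1], [0.0007, 0.0521, 0, 0, 0, 0, 0.1], [0.0007, 0.0521, 0, 0, 0, 0, 0.1], [0, 0, -0.04, 0, 0, 0, 0.1], [0, 0, -0.03, 0, 0, 0, 0.1], [0, 0, 0, 0, 0, 0, 0.1], [0, 0, 0, 0, 0, 0, 0.1]],
])

```text
time: 12.95
tool_pos: [479.2, 179.8, 82.9]
tcp_rot: [-180.0, -0.1, 10.4]
ft_force: [0.1, 0.8, -0.6]
finger_gap: 58.2
grip_force: 32.9
```

Run:
```python
from h import *
from bench import status
print(status.sense()["tool_pos"],status.sense()["joint_pos"])
crop("scene",320,110,480,240,4,"jug2")
```

```text
[479.2297907  179.78065681  82.87774263] [ 1.48225408e+01  9.13611322e-01  1.08207446e+02 -2.36860247e-04
  7.07690645e+01  9.44220999e+01]
```

View pics/jug2.png

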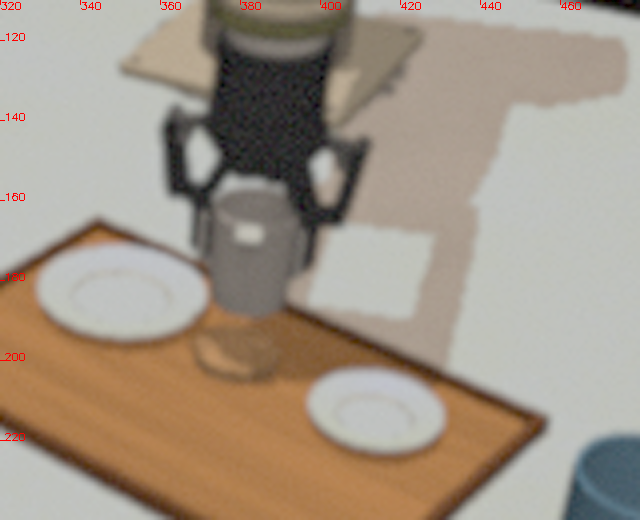

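The jug hangs upright above the coaster (237,190 → coaster at (378,198)). Lowering.

Emit:
arm_command([
  [[0, 0, -0.025, 0, 0, 0, 0.1], [0, 0, -0.012, 0, 0, 0, 0.1], [0, 0, -0.003, 0, 0, 0, 0.1], [0, 0, -0.001, 0, 0, 0, 0.1], [0, 0, 0, 0, 0, 0, 0.1], [0, 0, 0, 0, 0, 0, 0.1]],
])

```text
time: 13.75
tool_pos: [479.0, 179.9, 40.9]
tcp_rot: [-180.0, -0.1, 10.4]
ft_force: [-1.9, -1.4, 5.8]
finger_gap: 58.5
grip_force: 33.4
```

Touched down. Releasing and rising.

Emit:
arm_command([
  [[0, 0, 0, 0, 0, 0, 0.5], [0, 0, 0, 0, 0, 0, 0.9], [0, 0, 0.005, 0, 0, 0, 1], [0, 0, 0.04, 0, 0, 0, 1], [0, 0, 0.06, 0, 0, 0, 1], [0.005, -0.04, 0.01, 0, 0, -0.09, 1], [0.005, -0.04, 0, 0, 0, -0.09, 1], [0.005, -0.04, 0, 0, 0, -0.09, 1], [0.005, -0.04, 0, 0, 0, -0.09, 1]],
])

```text
time: 14.88
tool_pos: [498.4, 18.5, 155.5]
tcp_rot: [-180.0, -0.0, -10.4]
ft_force: [0.4, -0.2, -0.0]
finger_gap: 85.6
grip_force: 0.0
```

Emit:
arm_command([
  [[0.0045, -0.04, 0, 0, 0, 0, 1], [0.0045, -0.04, 0, 0, 0, 0, 1], [0.0045, -0.04, 0, 0, 0, 0, 1], [0.0045, -0.04, 0, 0, 0, 0, 1], [0.0045, -0.04, 0, 0, 0, 0, 1], [0, 0, -0.035, 0, 0, 0, 1], [0.0, 0, 0, 0, 0, 0, 1]],
])

```text
time: 15.75
tool_pos: [518.5, -179.7, 117.2]
tcp_rot: [-179.9, 0.3, -10.3]
ft_force: [-0.4, 0.3, -0.6]
finger_gap: 85.3
grip_force: 0.0
```

Run:
```python
from h import *
crop("top",180,150,370,295,4,"tray3",circ=[(478.5,179,90,29)])
```

```text
(no output)
```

View pics/tray3.png

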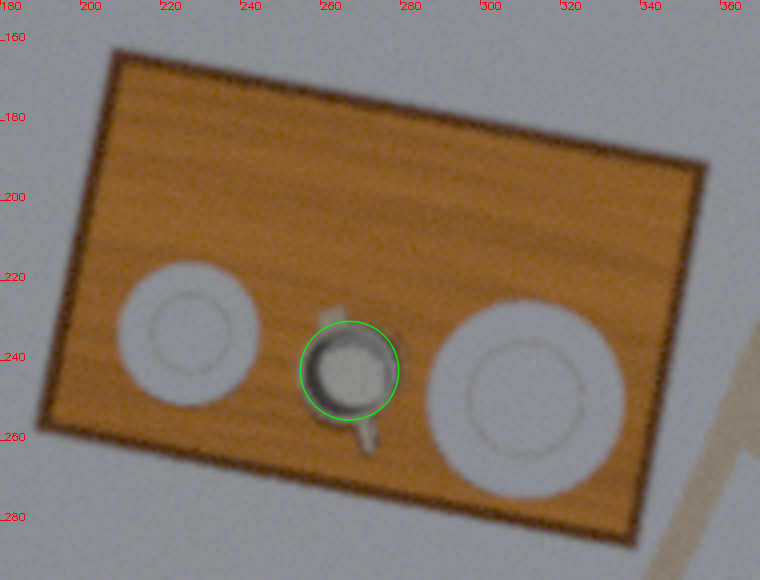

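The jug stands centred on its coaster (rim at (267,243)). Now the jar.

Emit:
arm_command([
  [[0.017, -0.001, 0, 0, 0, 0, 1], [0, 0, -0.04, 0, 0, 0, 1], [0, 0, -0.04, 0, 0, 0, 1], [0, 0, -0.022, 0, 0, 0, 1], [0, 0, 0, 0, 0, 0, 0.8], [0, 0, 0, 0, 0, 0, 0.4], [0, 0, 0, 0, 0, 0, 0.1], [0, 0, 0, 0, 0, 0, 0], [0, 0, 0, 0, 0, 0, 0]],
])

```text
time: 16.92
tool_pos: [539.7, -182.1, 21.0]
tcp_rot: [179.9, -0.2, -10.2]
ft_force: [-1.6, -0.4, 7.1]
finger_gap: 49.5
grip_force: 29.9
```

Emit:
arm_command([
  [[0, 0, 0.02, 0, 0, 0, -0.1], [0, 0, 0.05, 0, 0, 0, -0.1], [0, 0, 0.05, 0, 0, 0, -0.1], [0.0048, 0.0472, 0, 0, 0, 0, -0.1], [0.0048, 0.0472, 0, 0, 0, 0, -0.1], [0.0048, 0.0472, 0, 0, 0, 0, -0.1], [0.0048, 0.0472, 0, 0, 0, 0, -0.1], [0.0048, 0.0472, 0, 0, 0, 0, -0.1], [0, 0, 0, 0, 0, 0, -0.1], [0, 0, 0, 0, 0, 0, -0.1]],
])

```text
time: 18.18
tool_pos: [562.1, 54.5, 139.3]
tcp_rot: [180.0, -0.1, -10.2]
ft_force: [-1.1, -0.2, -2.1]
finger_gap: 49.5
grip_force: 31.9
```

Emit:
arm_command([
  [[0, 0, -0.05, 0, 0, 0, -0.1], [0, 0, -0.04, 0, 0, 0, -0.1], [0, 0, -0.018, 0, 0, 0, -0.1], [0, 0, -0.002, 0, 0, 0, -0.1], [0, 0, -0.002, 0, 0, 0, -0.1], [0, 0, 0, 0, 0, 0, -0.1], [0, 0, 0, 0, 0, 0, -0.1]],
])

```text
time: 19.05
tool_pos: [562.6, 54.8, 27.1]
tcp_rot: [-180.0, -0.1, -10.2]
ft_force: [-0.8, -0.2, -2.4]
finger_gap: 49.1
grip_force: 36.1
```

Emit:
arm_command([
  [[0, 0, -0.001, 0, 0, 0, -0.1], [0, 0, -0.001, 0, 0, 0, -0.1], [0, 0, 0, 0, 0, 0, -0.1]],
])

```text
time: 19.42
tool_pos: [562.6, 54.8, 26.1]
tcp_rot: [-180.0, -0.1, -10.2]
ft_force: [-6.5, 0.0, 13.6]
finger_gap: 49.0
grip_force: 38.1
```

Contact. Releasing and heading to the egg cup.

Emit:
arm_command([
  [[0, 0, 0, 0, 0, 0, 0.3], [0, 0, 0, 0, 0, 0, 0.7], [0, 0, 0.005, 0, 0, 0, 1], [0, 0, 0.04, 0, 0, 0, 1], [0, 0, 0.06, 0, 0, 0, 1], [0.017, -0.05, 0, 0, 0, 0, 1], [0.017, -0.05, 0, 0, 0, 0, 1], [0.017, -0.05, 0, 0, 0, 0, 1], [0.017, -0.05, 0, 0, 0, 0, 1], [0.017, -0.05, 0, 0, 0, 0, 1]],
])

```text
time: 20.68
tool_pos: [647.2, -197.0, 129.3]
tcp_rot: [-180.0, -0.0, -10.2]
ft_force: [1.2, -0.2, 0.8]
finger_gap: 85.3
grip_force: 0.0
```

Emit:
arm_command([
  [[0.001, -0.008, 0, 0, 0, 0, 1], [0, 0, 0, 0, 0, 0, 1], [0, 0, 0, 0, 0, 0, 1]],
])

```text
time: 21.05
tool_pos: [647.6, -201.9, 129.0]
tcp_rot: [-180.0, 0.0, -10.1]
ft_force: [-0.2, 0.6, -0.0]
finger_gap: 85.4
grip_force: 0.0
```

Run:
```python
from h import *
crop("top",180,150,370,295,4,"tray4",circ=[(560.3,53.9,64,26)])
```

```text
(no output)
```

View pics/tray4.png

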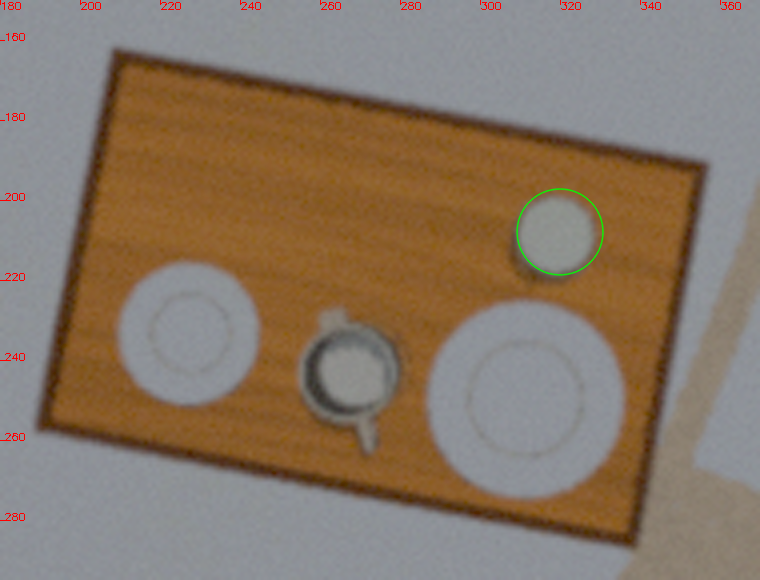

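Jar lid is at (319,208), on target. Grasping the egg cup by its cup.

Emit:
arm_command([
  [[0.001, -0.001, -0.04, 0, 0, 0, 1], [0, 0, -0.04, 0, 0, 0, 1], [0, 0, -0.021, 0, 0, 0, 1], [0, 0, 0, 0, 0, 0, 0.7], [0, 0, 0, 0, 0, 0, 0.3], [0, 0, 0, 0, 0, 0, 0], [0, 0, 0, 0, 0, 0, -0.1], [0, 0, 0, 0, 0, 0, -0.1]],
], force=25)

```text
time: 22.1
tool_pos: [650.5, -205.0, 30.7]
tcp_rot: [180.0, -0.2, -10.2]
ft_force: [-0.4, 0.9, 6.5]
finger_gap: 45.1
grip_force: 25.5
```

Emit:
arm_command([
  [[0, 0, 0.02, 0, 0, 0, -0.2], [0, 0, 0.05, 0, 0, 0, -0.2], [0, 0, 0.05, 0, 0, 0, -0.2], [-0.0075, 0.0526, 0, 0, 0, 0, -0.2], [-0.0075, 0.0526, 0, 0, 0, 0, -0.2], [-0.0075, 0.0526, 0, 0, 0, 0, -0.2], [-0.0075, 0.0526, 0, 0, 0, 0, -0.2], [-0.0075, 0.0526, 0, 0, 0, 0, -0.2]],
])

```text
time: 23.1
tool_pos: [611.2, 60.3, 149.8]
tcp_rot: [-180.0, -0.1, -10.2]
ft_force: [0.8, 0.6, -0.8]
finger_gap: 44.6
grip_force: 25.8
```

Emit:
arm_command([
  [[-0.0075, 0.0526, 0, 0, 0, 0, -0.2], [-0.0075, 0.0526, 0, 0, 0, 0, -0.2], [-0.0075, 0.0526, 0, 0, 0, 0, -0.2], [-0.0075, 0.0526, 0, 0, 0, 0, -0.2], [0, 0, -0.04, 0, 0, 0, -0.2], [0, 0, -0.03, 0, 0, 0, -0.2], [0, 0, 0, 0, 0, 0, -0.2], [0, 0, 0, 0, 0, 0, -0.2]],
])

```text
time: 24.1
tool_pos: [582.4, 269.3, 80.2]
tcp_rot: [-179.9, -0.1, -10.2]
ft_force: [-0.3, -0.9, -0.4]
finger_gap: 44.6
grip_force: 25.9
```

Emit:
arm_command([
  [[0, 0, -0.025, 0, 0, 0, -0.2], [0, 0, -0.014, 0, 0, 0, -0.2], [0, 0, -0.003, 0, 0, 0, -0.2], [0, 0, -0.001, 0, 0, 0, -0.2], [0, 0, 0, 0, 0, 0, -0.2], [0, 0, 0, 0, 0, 0, -0.2]],
])

```text
time: 24.85
tool_pos: [582.4, 269.1, 36.8]
tcp_rot: [-180.0, -0.1, -10.2]
ft_force: [-0.9, -3.6, 6.4]
finger_gap: 44.7
grip_force: 26.4
```

Emit:
arm_command([
  [[0, 0, 0, 0, 0, 0, 0.2], [0, 0, 0, 0, 0, 0, 0.6], [0, 0, 0.005, 0, 0, 0, 1], [0, 0, 0.04, 0, 0, 0, 1], [0, 0, 0.06, 0, 0, 0, 1], [-0.0166, -0.0514, 0.02, 0, 0, 0, 1], [-0.0166, -0.0514, 0, 0, 0, 0, 1], [-0.0166, -0.0514, 0, 0, 0, 0, 1], [-0.0166, -0.0514, 0, 0, 0, 0, 1], [-0.0166, -0.0514, 0, 0, 0, 0, 1]],
])

```text
time: 26.1
tool_pos: [497.7, 10.7, 160.5]
tcp_rot: [-180.0, -0.1, -10.2]
ft_force: [1.0, -0.5, 0.5]
finger_gap: 85.5
grip_force: 0.0
```

Emit:
arm_command([
  [[-0.0166, -0.0514, 0, 0, 0, 0, 1], [-0.0166, -0.0514, 0, 0, 0, 0, 1], [-0.0166, -0.0514, 0, 0, 0, 0, 1], [-0.0166, -0.0514, 0, 0, 0, 0, 1], [0, 0, -0.02, 0, 0, 0, 1], [0, 0, 0, 0, 0, 0, 1], [0, 0, 0, 0, 0, 0, 1]],
])

```text
time: 26.98
tool_pos: [432.2, -193.1, 140.6]
tcp_rot: [-180.0, -0.0, -10.2]
ft_force: [0.3, 0.6, 0.1]
finger_gap: 85.2
grip_force: 0.0
```

Run:
```python
from h import *
crop("top",180,150,370,295,4,"tray5",circ=[(582.3,269.6,68,23)])
```

```text
(no output)
```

View pics/tray5.png

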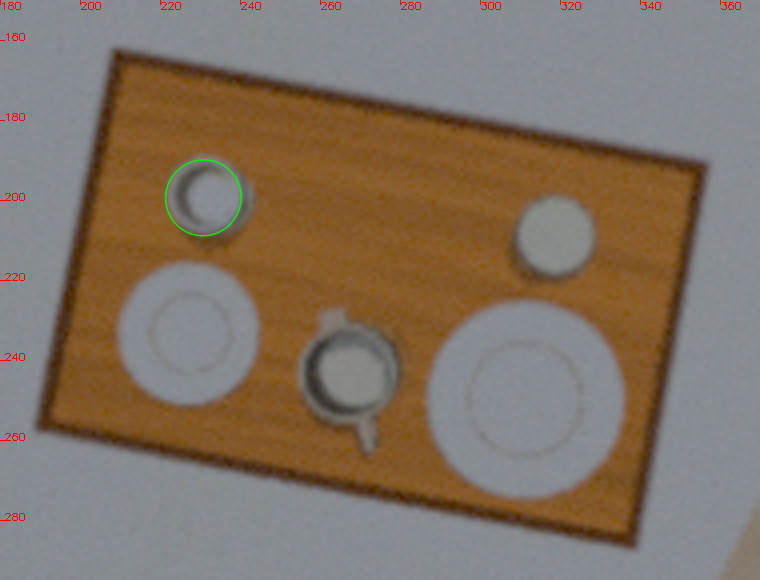

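Egg cup rim is at (232,199), ~3 mm right of nominal, which is well within tolerance. Now the shaker.

Emit:
arm_command([
  [[0, 0, -0.04, 0, 0, 0, 1], [0, 0, -0.04, 0, 0, 0, 1], [0, 0, -0.028, 0, 0, 0, 0.8], [0, 0, 0, 0, 0, 0, 0.4], [0, 0, 0, 0, 0, 0, 0], [0, 0, 0, 0, 0, 0, -0.3], [0, 0, 0, 0, 0, 0, -0.4], [0, 0, 0, 0, 0, 0, -0.4]],
], force=25)

```text
time: 28.02
tool_pos: [433.5, -194.3, 34.0]
tcp_rot: [179.9, -0.2, -10.2]
ft_force: [-0.8, 0.3, 7.3]
finger_gap: 34.2
grip_force: 24.8
```

Emit:
arm_command([
  [[0, 0, 0.02, 0, 0, 0, -0.5], [0, 0, 0.05, 0, 0, 0, -0.5], [0, 0, 0.05, 0, 0, 0, -0.5], [0.0199, 0.0505, 0, 0, 0, 0, -0.5], [0.0199, 0.0505, 0, 0, 0, 0, -0.5], [0.0199, 0.0505, 0, 0, 0, 0, -0.5], [0.0199, 0.0505, 0, 0, 0, 0, -0.5], [0.0199, 0.0505, 0, 0, 0, 0, -0.5], [0.0199, 0.0505, 0, 0, 0, 0, -0.5], [0.0199, 0.0505, 0, 0, 0, 0, -0.5]],
])

```text
time: 29.28
tool_pos: [571.9, 161.8, 152.7]
tcp_rot: [-180.0, -0.1, -10.2]
ft_force: [0.4, -0.4, -0.7]
finger_gap: 34.2
grip_force: 25.6
```

Emit:
arm_command([
  [[0, 0, 0, 0, 0, 0, -0.5], [0, 0, -0.04, 0, 0, 0, -0.5], [0, 0, -0.04, 0, 0, 0, -0.5], [0, 0, -0.02, 0, 0, 0, -0.5], [0, 0, 0, 0, 0, 0, -0.5], [0, 0, 0, 0, 0, 0, -0.5]],
])

```text
time: 30.02
tool_pos: [572.6, 160.0, 53.9]
tcp_rot: [-179.9, -0.1, -10.2]
ft_force: [-0.3, -0.4, -0.7]
finger_gap: 34.1
grip_force: 25.7
```

Emit:
arm_command([
  [[0, 0, -0.009, 0, 0, 0, -0.5], [0, 0, -0.003, 0, 0, 0, -0.5], [0, 0, -0.002, 0, 0, 0, -0.5], [0, 0, 0, 0, 0, 0, -0.5], [0, 0, 0, 0, 0, 0, -0.5]],
])

```text
time: 30.65
tool_pos: [572.5, 159.9, 40.1]
tcp_rot: [-180.0, -0.1, -10.2]
ft_force: [-4.1, -2.7, 11.5]
finger_gap: 34.4
grip_force: 26.9
```

Contact. Releasing, rising and backing off.

Emit:
arm_command([
  [[0, 0, 0, 0, 0, 0, -0.1], [0, 0, 0, 0, 0, 0, 0.3], [0, 0, 0.003, 0, 0, 0, 0.7], [0, 0, 0.04, 0, 0, 0, 0.8], [0, 0, 0.06, 0, 0, 0, 0.8], [0, 0, 0.05, 0, 0, 0, 0.8], [0, -0.06, 0.03, 0, 0, 0, 0.8], [0, -0.06, 0, 0, 0, 0, 0.8], [0, -0.06, 0, 0, 0, 0, 0.8], [0, -0.06, 0, 0, 0, 0, 0.8]],
])

```text
time: 31.9
tool_pos: [571.0, -77.6, 219.2]
tcp_rot: [-180.0, -0.0, -10.2]
ft_force: [0.3, 0.6, -0.1]
finger_gap: 76.9
grip_force: 0.0
```

Emit:
arm_command([
  [[0, -0.06, 0, 0, 0, 0, 0.8], [0, -0.06, 0, 0, 0, 0, 0.8], [0, -0.03, 0, 0, 0, 0, 0.8], [0, 0, 0, 0, 0, 0, 0.8], [0, 0, 0, 0, 0, 0, 0.8]],
])

```text
time: 32.52
tool_pos: [571.2, -225.2, 218.8]
tcp_rot: [-180.0, 0.0, -10.2]
ft_force: [0.3, 0.4, 0.3]
finger_gap: 76.7
grip_force: 0.0
```

Run:
```python
from h import *
crop("top",180,150,370,295,4,"tray6",circ=[(571.5,160,86,8),(571.5,160,70,17.5)])
crop("scene",190,100,540,280,2,"scene6")
```

```text
(no output)
```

View pics/tray6.png

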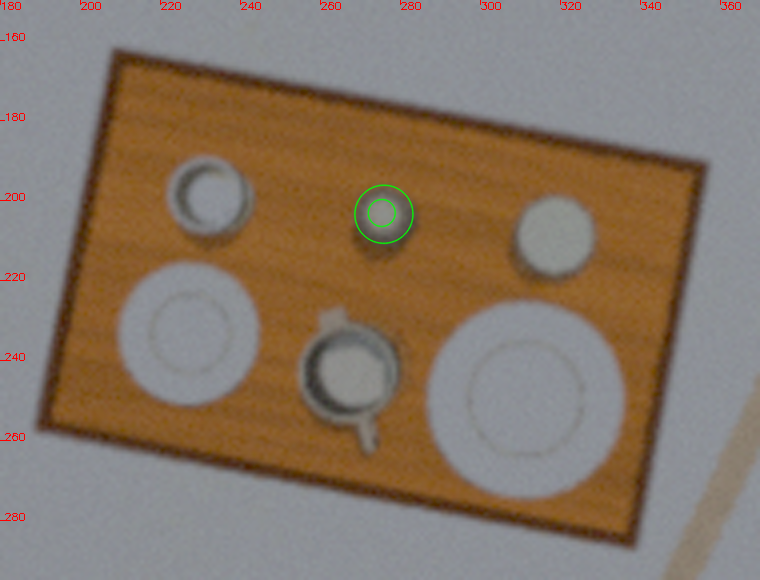

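View pics/scene6.png

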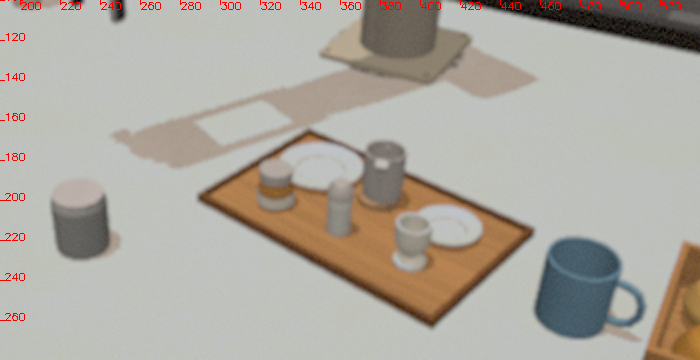

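Everything stands upright in place: shaker (275,203), egg cup (232,199), jar (319,208), and the jug on its coaster (267,243). The tin and mug are untouched.

```bash
python3 -c "
from bench import job;print(job.hand_in())"
```

```text
the job is handed in; nothing more can be done
None
```

I handed the job in after about 33 s of robot time: in the last pictures all five things stand upright, released and in place, and the sugar tin and coffee mug look untouched. The hand-in call returned no verdict.

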